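# Open the sloping preserve case and put the fig jam away

## Robot

A 6-joint arm with a two-finger parallel gripper is mounted at the origin on the work surface. World frame = base frame: x ahead of the robot, y to its left, z up, the work surface at z = 0. Lengths are in m, angles in rad, forces in N, time in s.
With the tool pointing down it reaches from about 0.425 to 1.125 m from the base axis. Payload 14.9 kg.
Tool frame: the origin (TCP) lies midway between the tips of the shut fingers; the grasp point (between the pads) lies 19 mm behind it; z points along the fingers, y is the line along which they close (so a half turn about z gives the same grasp; the last joint's range is limited). The gripper opens to 91 mm and grips with 3 to 60 N. Pads are 32 mm wide; open, the fingers measure 118 mm over their backs; the gripper's body (76 mm by 178 mm) begins 60 mm behind the grasp point.
Start: joints at [1.266, 0.379, 1.734, -0, 1.028, -0.033], TCP at [0.188, 0.674, 0.214] pointing down, gripper open.
Joint ranges: [-2.77, 2.77], [-0.74, 2.19], [0, 2.66], [-1.06, 4.2], [0.31, 2.87], [-3.08, 3.08]. Speed limits (rad/s): [1.89, 1.89, 2.39, 3.14, 3.14, 3.14].

## Interface

Orientations are given as [roll, pitch, yaw] about the fixed x, y, z axes, in that order (R = Rz(yaw) Ry(pitch) Rx(roll)).
In Python, from workcell import manip, camera, camera_params, order, spotter, status gives the robot as it stands. The module is installed in compiled form; this text tells all that it offers. Calls block until the motion is done:
- manip.move_pose(position, orientation): joint-space move of the TCP to a pose.
- manip.move_linear(position, speed=0.15, rotation=None): straight line of the TCP; rotation=None keeps the orientation; speed is the mean speed in m/s.
- manip.movej(angles): joint-space move.
- manip.open_jaws() and manip.clamp(squeeze=None): open the fingers fully, or close them until they stop; squeeze is the grip in N (None keeps the last).
- manip.dwell(seconds).
- manip.ik(position, orientation): joint angles nearest the present ones, or None.
- camera(name): name is "side" or "top" or "wrist"; returns the picture (384x512x3 uint8, red, green, blue); there is no depth.
- camera_params(name): a dict with "fx", "fy", "cx", "cy" (pixels), "D" ([k1, k2, p1, p2, k3] as OpenCV has them; the pictures are not rectified), "rvec" (rotation vector, rad) and "tvec" (3), from world to camera coordinates, as OpenCV has them; the wrist camera has in their place "hand_eye" (4x4, takes a point from camera to tool coordinates, whose origin is the TCP and whose axes are the flange's). Camera axes: x right, y down, z forward; pixel columns grow to the right and rows downward; lengths in m; the calibration is good to about 2 mm. A picture is of the moment at which its call begins: read the wrist's pose just before it. camera_params takes no time and is no camera call.
A pose or a line that the arm cannot do raises manip.PlanningError and nothing moves.
- order.finish_job(): hands the job in; it is judged then, once.
Trained networks look in the newest picture that a camera, given by its name, has taken for a name from the list of things; names that differ only in an ending like _2 or _b are one class to them, and where a whole thing is asked for, a point or a joint stands for the part that bears it (a point fixed in the world has none). Each returns a list of dicts, best first, with "score" (0 to 1); they miss things now and then, are a little off and sometimes report something else, mostly with a low value. They report only what shows in the picture. A call takes as long as a camera call. They do not tell look-alikes from the thing itself.
- spotter.look_for(target, camera): "position" ([x, y, z] in m, in world coordinates, good to about 4 mm: the middle of the surface that is visible of it).
Readings, each from a call of its own:
- status.get_t(): time.
- status.get_qpos(): joint angles.
- status.get_joint_velocities(): joint speeds.
- status.get_tau(): joint torques, N m.
- status.get_eef_pos(): TCP position.
- status.get_tool_rot(): TCP orientation.
- status.get_ft_force(): force on the tool from outside, world axes, zero at the start.
- status.get_moment(): the same for the moment, N m.
- status.get_gripper_width(): finger opening in m.
- status.get_grasp_force(): force on a finger pad.
Only numpy, scipy, OpenCV 4.12 (cv2) and the standard library are available. Lean on these libraries where they do the work, as an engineer would, in place of code of your own. Each camera call takes 0.05 s, during which the arm holds its last target. There are 200 camera calls.

## Task

The sloping display case is shut. Turn its red button well aside (about square to the slope), swing the left leaf - the one with the brass strip that overlaps the other - wide open (about upright to the sloping face) while the right leaf is still shut, then swing the right leaf wide open too. Then set the jar of fig jam (dark brown, green lid) down gently, upright, in the middle of the round blue mat inside the case, never tipping it over, and leave everything else where it stands.

Things in the scene. Friction and masses are not known exactly. Their poses are not given: they have to be found in the camera images.
- case: fixed wooden display case with a sloping face, 217 deep (x) x 374 wide (y), 155 mm high at its front, 280 mm at its back. Origin: centre of its underside, on the table. Its x points to the back (away from the robot, turned up to 0.3 rad), z up. Inside: flat floor at z=112 mm, walls 12 mm thick, clear opening 334 mm wide between u=46 and 230 mm (see face_edge)
- face_edge (a point): middle of the face's lower front edge: case x=-108, y=0, z=155 mm; axes as the case. From here the face rises 30 degrees towards case +x. u = distance up the face, t = distance off it along its outward normal (-0.5, 0, 0.866 in case axes). Lower rail u 0-46, leaves u 48-228 (12 mm thick, t 0-12), upper rail u 230-250 mm
- lamp_bar (a point): middle of the fixed black lamp bar, 24 mm thick, 374 mm long along case y, at case x=3, z=433 mm (u=235, t=185 mm). At its ends (y=+-181 mm) 12 mm rods run back level and down to the back corners. A tool coming straight down on the handles or mat meets the bar; one tilted about 30 degrees (square to the face, from the robot's side) passes in front of it
- leaf_latched (a joint): left leaf (case +y): glazed wooden frame 180 (up the slope) x 163 mm, 0.35 kg, hinged on its outer edge, parallel to the slope; 0 = shut, grows as it swings up and out, to 1.7 rad. Brass strip on its free edge laps 14 mm over the right leaf. Stiff hinge (0.35 N m; about 5 N at the handle) stays where left. Held down while the button lies over its lower edge. Wide open: about 1.5 rad
- leaf_latched_hinge (a point): on the left leaf's hinge line, middle of its length (case y=+165 mm, u=138, t=0); its x runs up the slope along the hinge, its z is the outward normal of the leaf, its y points from the free edge to the hinge; it turns with the leaf
- leaf_latched_handle (a point): middle of the left leaf's steel bar handle: a round bar 10 mm thick and 80 mm long on two end posts, parallel to the hinge, 118 mm from the hinge line, its axis 45 mm above the plane of the hinge (33 mm off the leaf's face); moves with the leaf, same axes as the hinge point
- leaf_covered (a joint): right leaf (case -y), mirror image of the left one, without strip; 0 = shut, grows as it swings up and out, up to 1.7 rad; same stiff hinge. Its free edge lies under the brass strip, so it is free only once the left leaf is open
- leaf_covered_hinge (a point): on the right leaf's hinge line, middle of its length (case y=-165 mm, u=138, t=0); x up the slope, z outward normal of the leaf, y from the hinge to the free edge; turns with the leaf
- leaf_covered_handle (a point): middle of the right leaf's bar handle, mirror image of the left one
- turn_button (a joint): angle of the red turn button about the outward normal of the face, counter-clockwise seen from outside; 0 = its long end points straight up the slope over the left leaf; within 0.3 of 0 at the start, range -1.75 to 1.75 rad; clear of the leaf beyond about 1.2 rad to either side; aside = about 1.5 rad; light friction (0.06 N m), stays where left
- button_pivot (a point): on the turn button's axis (u=22, case y=+85 mm), at mid height of the bar, t=23.5 mm. The bar is 14 mm wide, 20 mm high (t 13.5 to 33.5 mm), reaches 50 mm from the axis at its long end and 20 mm at the other. Site x points along the long end, z along the outward normal
- mat: round blue mat inside the case, 88 mm across, 3 mm thick, fixed on the case floor; origin: centre of its underside (112 mm above the table)
- fig_jar: the jar of fig jam: dark brown with green lid and white band, straight cylinder 62 mm across, 88 mm high, about 0.28 kg, standing on one of the two wooden risers; origin: centre of its underside, z up
- riser_left: fixed wooden box 144 x 144 mm, 120 mm high, left of the case; a jar stands on it; origin: centre of its underside
- riser_right: the same, right of the case
- honey_jar: bystander: jar of the same size, yellow with white lid, on the other riser; origin: centre of its underside
- stock_left: bystander: red jar with red lid, 60 mm across, 84 mm high, standing inside the case at the back left; origin: centre of its underside
- stock_right: bystander: orange jar with yellow lid, same size, inside the case at the back right; origin: centre of its underside
- syrup: bystander: green bottle 68 mm across, 230 mm high, beyond the left riser; origin: centre of its underside
- can: bystander: can 74 mm across, 110 mm high, beyond the right riser; origin: centre of its underside
- tin: bystander: red biscuit tin 94 x 94 x 82 mm high, on the robot's left; origin: centre of its underside
- card_block: bystander: wooden block 50 x 90 x 22 mm with an upright card, 73 mm high in all, on the robot's right; origin: centre of its underside
There are look-alikes about, which are no part of the job. What is shaped like the fig_jar but pink or purple is not meant.

How it is judged:
By the outcome, as a careful person would: the job done as asked, in the order asked, and still so for the second after the job is handed in, with the robot touching nothing.
It also fails if it takes over 72 s, if anything falls off the work surface, if the arm or the gripper's body presses on something with over 40 N, if the wrist force passes 120 N, or if a joint passes its speed limit or range.

## Working session

There is one attempt and no reset: what is moved stays moved. The work goes in short steps, each a Python script; the robot and the scene stay as the last script left them, time stands still between calls to the robot, and variables do not carry over. Pictures are saved under pics/ and viewed, at most 10 in all, crops included, and the job is handed in when it is done.

```bash
mkdir -p pics; python3 - <<'E'
from workcell import *
import cv2,numpy as np
ims=[]
for c in("side","top"):
    im=camera(c); cv2.imwrite(f"pics/{c}.png",im[:,:,::-1]); 
    p=camera_params(c);R=cv2.Rodrigues(np.array(p["rvec"]))[0];print(c,-R.T@np.array(p["tvec"]),p["fx"])
    for n in["case","mat","fig_jar","honey_jar","riser_left","riser_right","leaf_latched_handle","leaf_covered_handle","turn_button","stock_left","stock_right","syrup","can"]:
        print(n,[(np.round(d["position"],3).tolist(),round(d["score"],2)) for d in spotter.look_for(n,c)[:3]])
print(camera_params("wrist"),status.get_t())
E
```

```text
side [-0.17730996 -0.67635009  1.1034248 ] 387.57758813157926
case [([0.532, -0.101, 0.206], 0.63), ([0.548, 0.018, 0.235], 0.5)]
mat [([0.617, -0.398, 0.091], 0.56)]
fig_jar [([0.45, 0.339, 0.185], 0.93), ([0.317, 0.441, 0.069], 0.83), ([0.432, 0.223, 0.067], 0.71)]
honey_jar [([0.429, -0.371, 0.198], 0.92)]
riser_left [([0.572, -0.145, 0.229], 0.66), ([0.43, 0.337, 0.092], 0.58), ([0.447, 0.341, 0.186], 0.46)]
riser_right [([0.386, -0.397, 0.118], 0.97), ([0.533, -0.098, 0.2], 0.22)]
leaf_latched_handle [([0.546, 0.018, 0.239], 0.92)]
leaf_covered_handle [([0.57, -0.144, 0.229], 0.83)]
turn_button [([0.649, 0.367, 0.113], 0.61), ([0.449, 0.008, 0.197], 0.57)]
stock_left []
stock_right [([0.649, 0.369, 0.114], 0.69)]
syrup [([0.65, 0.365, 0.11], 0.85)]
can [([0.618, -0.397, 0.09], 0.78), ([0.572, -0.144, 0.229], 0.7)]
top [0.32328455 0.01628625 1.46799196] 395.01433276518117
case [([0.55, -0.055, 0.23], 0.96), ([0.543, 0.023, 0.231], 0.64), ([0.443, -0.351, 0.208], 0.44)]
mat []
fig_jar [([0.328, 0.454, 0.087], 0.78), ([0.438, 0.229, 0.087], 0.77), ([0.569, 0.238, 0.09], 0.68)]
hone
[... 335 characters left out ...]
tock_left [([0.452, 0.012, 0.204], 0.6)]
stock_right []
syrup [([0.658, 0.37, 0.148], 0.66)]
can [([0.636, -0.379, 0.11], 0.81), ([0.471, 0.378, 0.121], 0.27)]
{'fx': 303.60341485824495, 'fy': 303.60341485824495, 'cx': 258.7067992754524, 'cy': 191.18109102968418, 'D': array([-0.07375748,  0.        ,  0.        ,  0.        ,  0.        ]), 'hand_eye': array([[ 3.74336076e-04, -9.59492661e-01, -2.81733371e-01,
         8.00793468e-02],
       [ 9.99999555e-01,  1.15207519e-04,  9.36329052e-04,
         3.41885765e-04],
       [-8.65943051e-04, -2.81733596e-01,  9.59492278e-01,
        -1.71158566e-01],
       [ 0.00000000e+00,  0.00000000e+00,  0.00000000e+00,
         1.00000000e+00]])} 1.4
```

View pics/side.png

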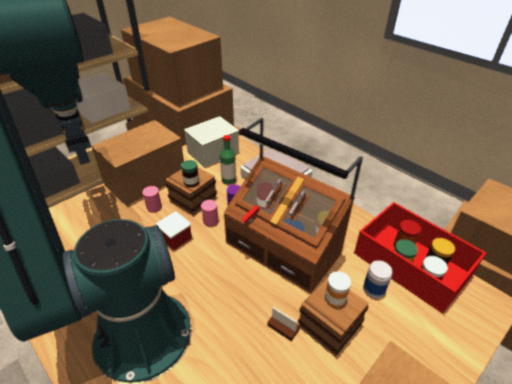

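View pics/top.png

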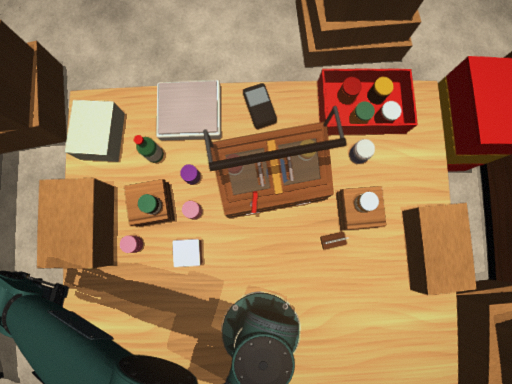

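```bash
cat > h.py <<'E'
from workcell import *
import cv2,numpy as np,json,os
from scipy.spatial.transform import Rotation as Ro
P=json.load(open("pose.json")) if os.path.exists("pose.json") else [0.549,-0.061,0.156]
TH=np.pi/6
def Rc(p=None): return Ro.from_euler("z",(p or P)[2]).as_matrix()
def c2w(q,p=None): p=p or P; return np.asarray(q)@Rc(p).T+[p[0],p[1],0]
def face(u,y,t,p=None):
    u,y,t=np.broadcast_arrays(np.asarray(u,float),y,t)
    return c2w(np.stack([-.108+u*np.cos(TH)-.5*t,y,.155+u*.5+t*np.cos(TH)],-1),p)
U=lambda: Rc()@[np.cos(TH),0,.5]
N=lambda: Rc()@[-.5,0,np.cos(TH)]
def tool(alpha=0,gam=0,flip=1):
    """square to face; x axis = flip*up-slope, gam about normal (ccw from outside), then alpha about up-slope axis"""
    x=flip*U(); z=-N(); R=np.stack([x,np.cross(z,x),z],1)
    return Ro.from_rotvec(alpha*U()).as_matrix()@Ro.from_rotvec(gam*N()).as_matrix()@R
rpy=lambda R: Ro.from_matrix(R).as_euler("xyz")
def wristcam(pos,rot):
    p=camera_params("wrist");T=np.eye(4);T[:3,:3]=Ro.from_euler("xyz",rot).as_matrix();T[:3,3]=pos
    M=np.linalg.inv(T@np.array(p["hand_eye"]));p["rvec"]=cv2.Rodrigues(M[:3,:3])[0];p["tvec"]=M[:3,3];return p
def K(p): return np.array([[p["fx"],0,p["cx"]],[0,p["fy"],p["cy"]],[0,0,1]])
def proj(X,p): return cv2.projectPoints(np.reshape(X,(-1,3)).astype(float),np.array(p["rvec"]),np.array(p["tvec"],float),K(p),np.array(p["D"]))[0][:,0]
def plane(uv,z,p):
    """pixels to world at height z"""
    R=cv2.Rodrigues(np.array(p["rvec"]))[0];c=-R.T@np.array(p["tvec"]).ravel()
    n=cv2.undistortPoints(np.reshape(uv,(-1,1,2)).astype(float),K(p),np.array(p["D"]))[:,0]
    d=np.c_[n,np.ones(len(n))]@R
    return c+d*((z-c[2])/d[:,2])[:,None]
def overlay(im,p,P_=None):
    im=im[:,:,::-1].copy()
    for pts in ([(0,-.187,0),(0,.187,0),(.25,.187,0),(.25,-.187,0),(0,-.187,0)],[(.098,.047,.045),(.178,.047,.045)],[(.098,-.047,.045),(.178,-.047,.045)],[(.235,-.187,.185),(.235,.187,.185)],[(.022,.085,.0335),(.072,.085,.0335)]):
        a=proj(face(*np.array(pts).T,P_),p); cv2.polylines(im,[np.int32(a*8)],False,(255,255,0),1,cv2.LINE_AA,3)
    return im
E
python3 - <<'E'
from h import *
for f in(1,-1):
  for nm,q,R in[("scout",(.1,0,.2),tool(flip=f)),("btn",(.022,.085,.016),tool(0,0,f)),("btn+",(.022,.085,.016),tool(0,1.5,f)),("btn-",(.022,.085,.016),tool(0,-1.5,f)),("hL",(.138,.047,.04),tool(0,0,f)),("hLo",(.138,.201,.121),tool(-.8,0,f)),("hLo+",(.138,.201,.121),tool(.8,0,f)),("hRo",(.138,-.201,.121),tool(.8,0,f)),("hRo-",(.138,-.201,.121),tool(-.8,0,f)),("mat",(.138,0,-.0),tool(0,0,f))]:
    j=manip.ik(face(*q),rpy(R)); print(f,nm,None if j is None else np.round(j,2))
f=1 if manip.ik(face(.1,0,.2),rpy(tool(flip=1))) is not None else -1
print(np.round(Ro.from_euler("xyz",status.get_tool_rot()).as_matrix(),2))
E
```

```text
1 scout [-0.4  -0.5   2.32  0.35  0.89  0.85]
1 btn [-0.12 -0.19  2.52  0.43  0.33  0.92]
1 btn+ [-0.12 -0.19  2.52  0.43  0.33 -0.58]
1 btn- [-0.12 -0.19  2.52  0.43  0.33  2.42]
1 hL [-0.15 -0.14  2.3   0.32  0.5   1.02]
1 hLo [ 0.67 -0.02  2.2  -0.99  1.26  2.78]
1 hLo+ [-0.24 -0.11  2.28  1.03  1.18  0.42]
1 hRo [-0.82  0.32  1.8   0.76  1.6   0.15]
1 hRo- None
1 mat [-0.24 -0.02  2.27  0.47  0.44  0.8 ]
-1 scout [-0.4  -0.5   2.32  0.35  0.89 -2.29]
-1 btn [-0.12 -0.19  2.52  0.43  0.33 -2.22]
-1 btn+ [-0.12 -0.19  2.52  0.43  0.33  2.56]
-1 btn- [-0.12 -0.19  2.52  0.43  0.33 -0.72]
-1 hL [-0.15 -0.14  2.3   0.32  0.5  -2.12]
-1 hLo [ 0.67 -0.02  2.2  -0.99  1.26 -0.36]
-1 hLo+ [-0.24 -0.11  2.28  1.03  1.18 -2.72]
-1 hRo [-0.82  0.32  1.8   0.76  1.6  -2.99]
-1 hRo- None
-1 mat [-0.24 -0.02  2.27  0.47  0.44 -2.34]
[[-0.96  0.27 -0.  ]
 [ 0.27  0.96 -0.  ]
 [ 0.   -0.   -1.  ]]
```

```bash
python3 - <<'E'
from h import *
p0=np.array(status.get_eef_pos())
manip.move_linear([*p0[:2],.36],speed=.3)
manip.move_pose(face(.06,.0,.16),rpy(tool(flip=-1)))
pos,rot=status.get_eef_pos(),status.get_tool_rot()
im=camera("wrist");p=wristcam(pos,rot)
np.savez("w1.npz",im=im,rvec=p["rvec"],tvec=p["tvec"])
for n in["leaf_latched_handle","leaf_covered_handle","turn_button","mat","stock_left","stock_right"]:
    print(n,[(np.round(d["position"],3).tolist(),round(d["score"],2)) for d in spotter.look_for(n,"wrist")[:2]])
cv2.imwrite("pics/w1.png",cv2.resize(overlay(im,p),(800,600),interpolation=cv2.INTER_CUBIC)); print(status.get_t(),pos,status.get_ft_force())
E
```

```text
leaf_latched_handle [([0.515, -0.004, 0.217], 0.93)]
leaf_covered_handle [([0.538, -0.129, 0.216], 0.76), ([0.515, -0.005, 0.216], 0.49)]
turn_button [([0.447, 0.01, 0.198], 0.75)]
mat [([0.536, -0.127, 0.213], 0.33), ([0.448, 0.01, 0.198], 0.25)]
stock_left []
stock_right []
5.1667 [ 0.41483865 -0.08190323  0.323657  ] [ 0.08181494 -0.32685036 -0.57975585]
```

View pics/w1.png

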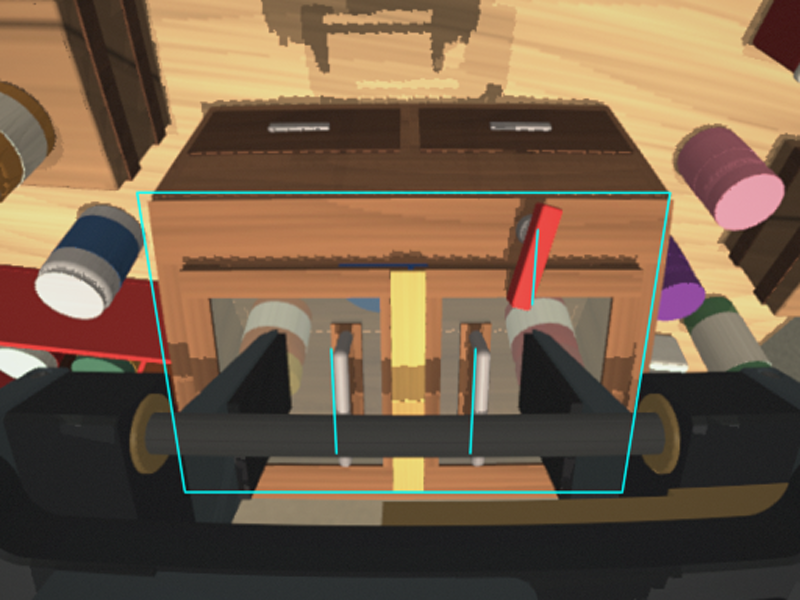

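```bash
python3 - <<'E'
from h import *
from scipy.optimize import least_squares
d=np.load("w1.npz");p=camera_params("wrist");p["rvec"],p["tvec"]=d["rvec"],d["tvec"]
s=.64
F=np.array([(0,-.187,0),(0,.187,0),(.098,-.047,.045),(.098,.047,.045),(.178,-.047,.045),(.178,.047,.045)])
I=np.array([(151,199),(668,193),(341,345),(482,346),(345,462),(479,462)])*s
def f(v):
    P_=list(v[:3]); r=v[3]
    b=np.array([(.022-.02*np.cos(r),.085-.02*np.sin(r),.0335),(.022+.05*np.cos(r),.085+.05*np.sin(r),.0335)])
    return (proj(face(*np.r_[F,b].T,P_),p)-np.r_[I,np.array([(549,207),(521,305)])*s]).ravel()
r=least_squares(f,[.549,-.061,.156,0],x_scale=[.01,.01,.05,.1]);print(r.x,np.round(r.fun.reshape(-1,2),1))
Pn=list(r.x[:3]);json.dump(Pn,open("pose.json","w"))
cv2.imwrite("pics/w1b.png",cv2.resize(overlay(d["im"],p,Pn),(800,600)))
t=camera_params("top");im=camera("top");o=overlay(im,t,Pn)[100:230,195:360];cv2.imwrite("pics/t2.png",cv2.resize(o,(660,520)))
E
```

```text
[ 0.55310116 -0.05462578  0.16963123 -0.22132429] [[-3.2  1.2]
 [ 3.6  1.5]
 [-1.2  5.1]
 [-0.1  3.7]
 [ 0.1 -3.3]
 [-1.  -3.9]
 [ 1.6 -2.8]
 [ 0.2  1.1]]
```

View pics/t2.png

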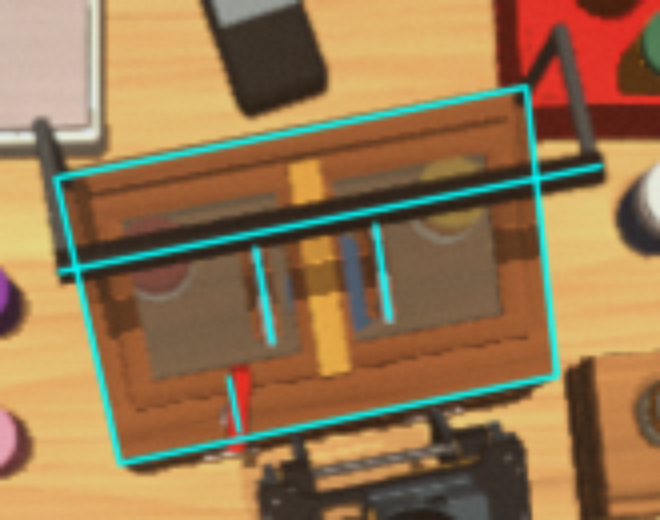

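```bash
python3 - <<'E'
from h import *
b=-.22
manip.move_pose(face(.022,.085,.09),rpy(tool(0,b,-1)))
manip.move_linear(face(.022,.085,.017),speed=.1)
manip.clamp(12); print(status.get_gripper_width(),status.get_ft_force(),status.get_t())
for g in(-.9,-1.55):
    manip.move_pose(face(.022,.085,.017),rpy(tool(0,g,-1)))
print(status.get_gripper_width(),status.get_ft_force(),np.round(status.get_qpos(),2))
manip.open_jaws()
manip.move_linear(face(.022,.085,.1),speed=.2)
manip.move_pose(face(.08,.03,.15),rpy(tool(0,0,-1)))
pos,rot=status.get_eef_pos(),status.get_tool_rot()
im=camera("wrist");p=wristcam(pos,rot)
cv2.imwrite("pics/w2.png",cv2.resize(overlay(im,p),(800,600)));print(status.get_t())
E
```

```text
0.013787264410561634 [-0.96704023  7.59150246  2.24354415] 7.8083
0.013648115261479249 [ 7.43924416 20.21654652  3.32017304] [-0.11 -0.18  2.51  0.44  0.33 -0.67]
12.5
```

View pics/w2.png

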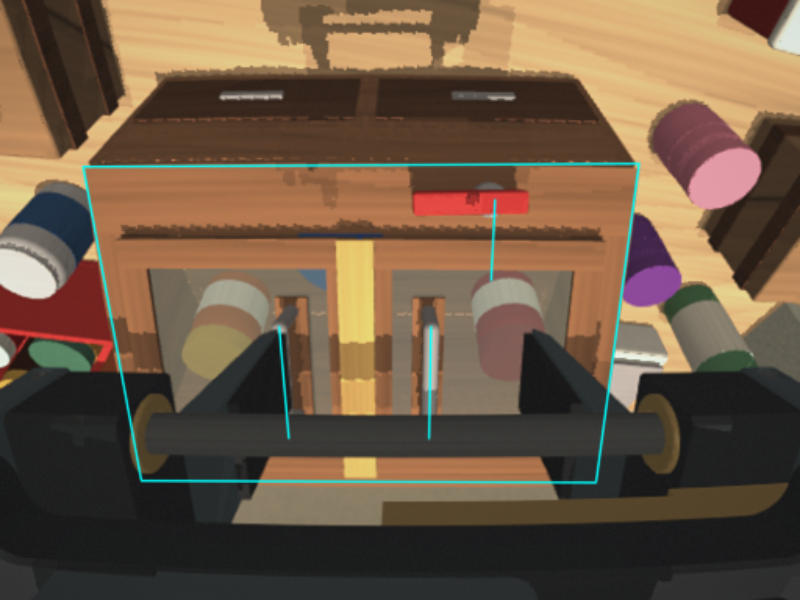

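```bash
cat >> h.py <<'E'
def handle(s,th,u=.13,off=0.,a=0.):
    """grip point on the handle (s=+1 left leaf, -1 right); TCP lies 15 mm beyond the bar; off backs out along the tool"""
    y=.165-.118*np.cos(th)+.045*np.sin(th); t=.118*np.sin(th)+.045*np.cos(th)
    R=tool(a,0,-1); return face(u,s*y,t)+R[:,2]*(.015-off),rpy(R)
def lift(s,ths,amax):
    p,r=handle(s,0,off=.08); manip.move_pose(p,r)
    manip.move_linear(handle(s,0)[0],speed=.12); manip.clamp(15)
    print("grip",status.get_gripper_width(),status.get_ft_force(),status.get_t())
    for th in ths:
        p,r=handle(s,th,a=-s*amax*th/ths[-1]); manip.move_linear(p,speed=.12,rotation=r)
        print(round(th,2),status.get_gripper_width(),np.round(status.get_ft_force(),1),np.round(status.get_qpos(),2))
    manip.open_jaws()
    p,r=handle(s,ths[-1],a=-s*amax,off=.13); manip.move_linear(p,speed=.25); print(status.get_t())
E
python3 - <<'E'
from h import *
ths=np.linspace(.2,1.0,5)
# dry check
for s in(1,-1):
    for th in ths: 
        p,r=handle(s,th,a=-s*.7*th); j=manip.ik(p,r); print(s,None if j is None else np.round(j,2))
    p,r=handle(s,1.,a=-s*.7,off=.13); print(manip.ik(p,r))
for y in(.02,.145,-.145): 
    for t in(.11,.22):
        print(y,t,manip.ik(face(.1,y,t),rpy(tool(0,-1.57,-1))))
lift(1,ths,.7)
E
```

```text
1 [-0.03 -0.18  2.33 -0.09  0.46 -1.67]
1 [ 0.1  -0.22  2.34 -0.49  0.54 -1.2 ]
1 [ 0.24 -0.22  2.33 -0.76  0.69 -0.87]
1 [ 0.38 -0.19  2.31 -0.92  0.87 -0.64]
1 [ 0.5  -0.12  2.28 -1.    1.05 -0.48]
[ 0.73688726 -0.24308785  2.21048777 -0.87915326  1.33452917 -0.51700788]
-1 [-0.45 -0.05  2.21  0.65  0.73 -2.66]
-1 [-0.54 -0.02  2.16  0.72  0.92 -2.78]
-1 [-0.62  0.03  2.1   0.75  1.1  -2.86]
-1 [-0.69  0.11  2.03  0.77  1.28 -2.92]
-1 [-0.74  0.19  1.95  0.78  1.44 -2.96]
[-0.88168881  0.16655476  1.81675273  0.7122183   1.64371131 -2.94644223]
0.02 0.11 [-0.27007931 -0.31880957  2.35522092  0.35696565  0.65492266 -0.67524687]
0.02 0.22 [-0.34856131 -0.54579562  2.31666957  0.31407537  0.93002797 -0.65125127]
0.145 0.11 [ 0.09110098 -0.37758284  2.39292729  0.06901003  0.6050994  -0.1256266 ]
0.145 0.22 [ 0.07508135 -0.62041178  2.3527156   0.06085657  0.88853326 -0.12114163]
-0.145 0.11 [-0.6157744  -0.12738823  2.20912704  0.54549788  0.74971556 -1.13254823]
-0.145 0.22 [-0.71354256 -0.3116901   2.17552681  0.48262277  0.98365173 -1.09516408]
grip 0.009668173637667206 [-1.36512639 -7.95571773  1.20496301] 14.9
0.2 0.009537132609537724 [-2.5 -7.5  3.1] [-0.03 -0.18  2.33 -0.09  0.46 -1.67]
0.4 0.009528185270489925 [-3.2 -4.9  4.8] [ 0.1  -0.22  2.34 -0.49  0.54 -1.21]
0.6 0.009528932785533321 [-1.9 -3.2  5.9] [ 0.24 -0.22  2.33 -0.76  0.69 -0.87]
0.8 0.009796559189859569 [-3.4 -3.5  9.5] [ 0.38 -0.19  2.31 -0.92  0.87 -0.65]
1.0 0.009738041636669395 [-2.8 -1.9 11.7] [ 0.5  -0.12  2.28 -1.    1.05 -0.49]
19.1083
```

```bash
cat >> h.py <<'E'
def sweep(s,y1=.142):
    R=rpy(tool(0,-1.57,-1)); manip.move_pose(face(.1,0,.23),R); manip.clamp(10)
    manip.move_linear(face(.1,.0,.11),speed=.25); manip.move_linear(face(.1,s*y1,.11),speed=.12)
    print("swept",status.get_ft_force(),status.get_t())
    manip.move_linear(face(.1,0,.11),speed=.25)
    pos,rot=status.get_eef_pos(),status.get_tool_rot(); im=camera("top"); return im
E
python3 - <<'E'
from h import *
im=sweep(1)
cv2.imwrite("pics/t3.png",cv2.resize(im[80:240,180:370,::-1],(760,640))[:600]); print(status.get_t())
E
```

```text
swept [ 0.13942101 -0.72020237  0.22550807] 24.1167
24.8917
```

View pics/t3.png

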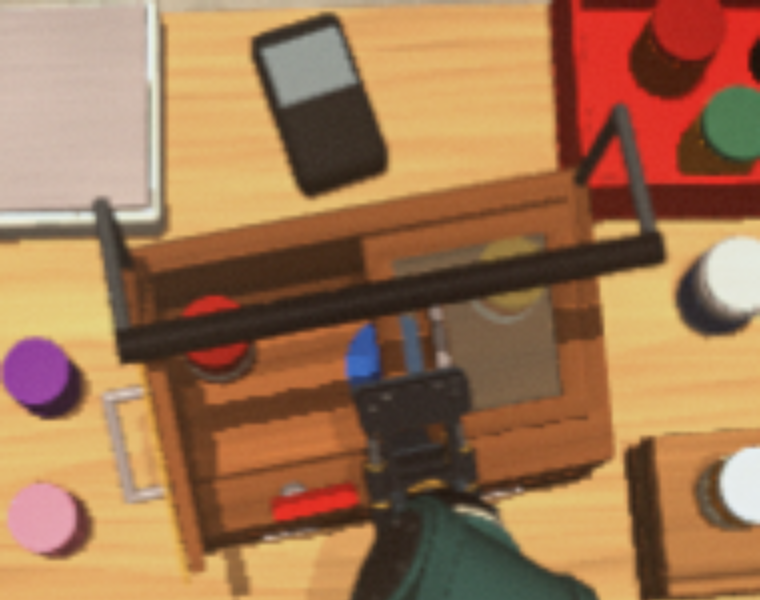

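```bash
python3 - <<'E'
from h import *
t=camera_params("top")
for th in(1.3,1.4,1.5,1.6,1.7):
    r=.163; a=proj(np.r_[[face(.048,.165-r*np.cos(th),r*np.sin(th))],[face(.05,.165-r*np.cos(th)+.012*np.sin(th),r*np.sin(th)+.012*np.cos(th))],[face(.13,.165-.118*np.cos(th)+.045*np.sin(th),.118*np.sin(th)+.045*np.cos(th))]],t)
    print(th,np.round((a-[180,80])*4))
E
```

```text
1.3 [[260. 559.]
 [244. 562.]
 [162. 456.]]
1.4 [[239. 565.]
 [223. 567.]
 [145. 458.]]
1.5 [[217. 571.]
 [200. 572.]
 [128. 460.]]
1.6 [[195. 575.]
 [178. 576.]
 [112. 461.]]
1.7 [[173. 579.]
 [157. 579.]
 [ 97. 461.]]
```

```bash
python3 - <<'E'
from h import *
manip.move_linear(face(.1,-.02,.2),speed=.3); manip.open_jaws()
lift(-1,np.linspace(.25,1.0,4),.7)
im=sweep(-1)
manip.move_linear(face(.08,0.02,.19),speed=.3)
im=camera("top"); cv2.imwrite("pics/t4.png",cv2.resize(im[80:240,180:370,::-1],(760,640))[:600])
for n in["mat","stock_left","stock_right"]: print(n,[(np.round(d["position"],3).tolist(),round(d["score"],2)) for d in spotter.look_for(n,"top")[:2]])
pos,rot=status.get_eef_pos(),status.get_tool_rot()
im=camera("wrist");p=wristcam(pos,rot);np.savez("w3.npz",im=im,rvec=p["rvec"],tvec=p["tvec"])
for n in["mat"]: print(n,[(np.round(d["position"],3).tolist(),round(d["score"],2)) for d in spotter.look_for(n,"wrist")[:2]])
def blue(im):
    h=cv2.cvtColor(im,cv2.COLOR_RGB2HSV); m=cv2.inRange(h,(100,120,60),(125,255,255))
    n,l,s,c=cv2.connectedComponentsWithStats(m); return [(s[i].tolist(),np.round(c[i],1).tolist()) for i in range(1,n) if s[i,4]>30]
print(blue(im)); print(status.get_t())
cv2.imwrite("pics/w3.png",im[:,:,::-1])
E
```

```text
grip 0.009613301263872715 [ 0.95977848 -6.08217246 -2.11119732] 30.2167
0.25 0.009370648981229506 [ 2.1 -0.5  0.6] [-0.47 -0.04  2.2   0.67  0.78 -2.7 ]
0.5 0.00951704581967293 [-0.6  1.1  1.8] [-0.58  0.    2.13  0.74  1.01 -2.82]
0.75 0.009696436284137553 [-6.5  1.6  6.3] [-0.67  0.09  2.05  0.77  1.24 -2.91]
1.0 0.009353620703532593 [-14.5   0.8  12.4] [-0.74  0.19  1.95  0.78  1.44 -2.96]
33.775
swept [ 1.06625195 -0.7041192   0.66049804] 39.025
mat [([0.566, -0.078, 0.117], 0.75), ([0.568, 0.073, 0.191], 0.46)]
stock_left [([0.471, 0.377, 0.118], 0.7), ([0.566, 0.074, 0.193], 0.48)]
stock_right [([0.61, -0.168, 0.193], 0.64)]
mat [([0.568, -0.074, 0.114], 0.96), ([0.639, -0.205, 0.297], 0.47)]
[([236, 159, 49, 55, 2051], [260.0, 185.7])]
40.5417
```

View pics/t4.png

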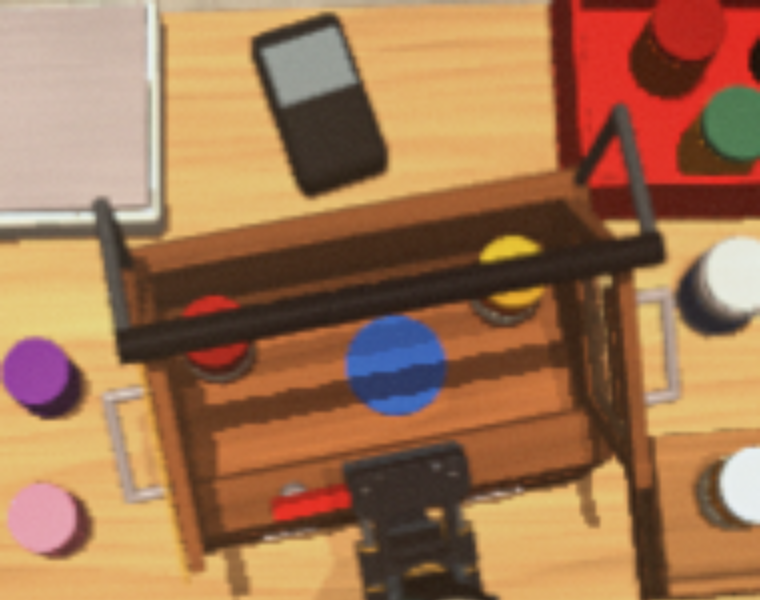

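View pics/w3.png

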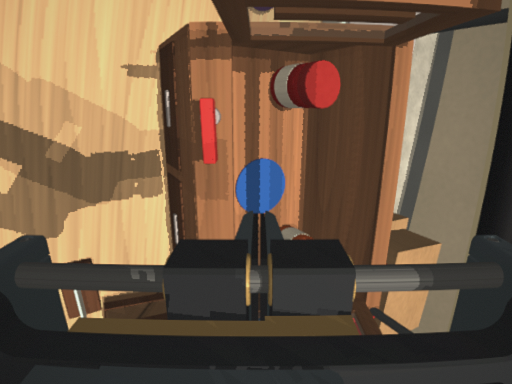

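```bash
cat > plan.py <<'E'
from h import *
d=np.load("w3.npz");pw=camera_params("wrist");pw["rvec"],pw["tvec"]=d["rvec"],d["tvec"]
m1=plane([(260.5,186.5)],.115,pw)[0]; t=camera_params("top"); m2=plane([(279,171.5)],.115,t)[0]
MAT=(m1+m2)/2
R=tool(0,0,-1); r=rpy(R); z=R[:,2]
def tcp(base,h=.062): return np.asarray(base)+[0,0,h]+z*.019
E
python3 - <<'E'
from plan import *
print("mat",m1,m2)
im=camera("top")
h=cv2.cvtColor(im,cv2.COLOR_RGB2HSV); m=cv2.inRange(h,(50,80,30),(90,255,255))
n,l,s,c=cv2.connectedComponentsWithStats(m); c=[c[i] for i in range(1,n) if s[i,4]>30 and abs(c[i]-[149,203]).max()<12];print(c)
J=plane(c,.208,t)[0];J[2]=.12;print("jar",J)
print([(np.round(d["position"],3).tolist(),round(d["score"],2)) for d in spotter.look_for("riser_left","top")[:1]])
camera("side");print([(np.round(d["position"],3).tolist(),round(d["score"],2)) for d in spotter.look_for("fig_jar","side")[:2]])
np.save("jar.npy",J)
N_=N(); pre=np.array([MAT[0],MAT[1],.115])+N_*.33
way=c2w([-.15,.41,.40]) 
for nm,b in[("app",J-z*.12),("pick",J),("up",J+[0,0,.12]),("way",way),("pre",pre),("place",[*MAT[:2],.115])]:
    j=manip.ik(tcp(b),r);print(nm,np.round(tcp(b),3),None if j is None else np.round(j,2))
for dz in(.33,.36,.4):
  for x in(-.15,-.1,-.05): 
    print(dz,x,[manip.ik(tcp(c2w([x,y,dz])),r) is not None for y in(.41,.3,.2,.1,0)])
print(status.get_t())
E
```

```text
mat [ 0.56731452 -0.07737787  0.115     ] [ 0.56553748 -0.07774373  0.115     ]
[array([147.00743494, 203.21933086])]
jar [0.45712698 0.35927766 0.12      ]
[([0.472, 0.382, 0.12], 0.82)]
[([0.517, 0.106, 0.319], 0.69), ([0.439, 0.335, 0.143], 0.66)]
app [0.407 0.351 0.269] [ 0.82 -0.1   2.25 -0.54  0.63 -0.54]
pick [0.466 0.361 0.166] [ 0.74  0.16  2.22 -0.74  0.41 -0.37]
up [0.466 0.361 0.286] [ 0.74 -0.03  2.15 -0.48  0.63 -0.66]
way [0.345 0.326 0.446] [ 0.9  -0.41  2.15 -0.4   1.03 -0.7 ]
pre [ 0.413 -0.104  0.446] [-0.5  -0.55  2.23  0.36  1.06 -2.35]
place [ 0.576 -0.076  0.161] [-0.27  0.13  2.26  0.69  0.34 -2.62]
0.33 -0.15 [True, True, True, True, True]
0.33 -0.1 [True, True, True, True, True]
0.33 -0.05 [True, True, True, True, True]
0.36 -0.15 [True, True, True, True, True]
0.36 -0.1 [True, True, True, True, True]
0.36 -0.05 [True, True, True, True, True]
0.4 -0.15 [True, True, True, True, True]
0.4 -0.1 [True, True, True, True, True]
0.4 -0.05 [True, True, True, True, True]
40.7417
```

```bash
python3 - <<'E'
from plan import *
J=np.load("jar.npy")+[.002,.002,0]
way=c2w([-.15,.41,.40])
manip.move_linear(face(.08,.0,.32),speed=.3); manip.open_jaws()
manip.move_pose(tcp(way),r)
manip.move_linear(tcp(J-z*.1),speed=.3)
manip.move_linear(tcp(J),speed=.12)
print(status.get_ft_force(),status.get_t())
manip.clamp(25); print(status.get_gripper_width(),status.get_grasp_force(),status.get_ft_force())
manip.move_linear(tcp(J+[0,0,.03]),speed=.1)
print(status.get_gripper_width(),status.get_ft_force(),status.get_t())
cv2.imwrite("pics/s5.png",cv2.resize(camera("side")[120:270,120:270,::-1],(500,500)))
E
```

```text
[ 0.0063287  -0.17723447  0.02928641] 46.625
0.061423807604023814 25.000954270362854 [-3.32935192 -1.58241074  4.87089222]
0.062179673923116165 [ 0.1874797   0.38411069 -3.82155356] 47.6333
```

View pics/s5.png

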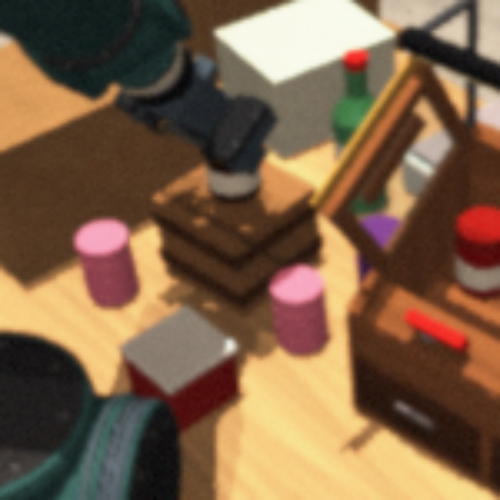

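```bash
python3 - <<'E'
from plan import *
J=np.load("jar.npy")+[.002,.002,0]
M=np.array([MAT[0],MAT[1],.115]); N_=N()
manip.move_linear(tcp(J+[0,0,.12]),speed=.25)
manip.move_linear(tcp(c2w([-.15,.41,.40])),speed=.3)
manip.move_linear(tcp(M+N_*.33),speed=.3)
print(status.get_t(),status.get_ft_force())
manip.move_linear(tcp(M+N_*.06),speed=.25)
manip.move_linear(tcp(M+[0,0,.005]),speed=.1)
f0=status.get_ft_force()[2]
for dz in(.003,.0015,0,-.0015,-.003):
    manip.move_linear(tcp(M+[0,0,dz]),speed=.02)
    f=status.get_ft_force(); print(dz,np.round(f,1))
    if f[2]>f0+2.: break
print(status.get_t())
E
```

```text
51.4083 [ 0.50813553 -0.14858472 -2.31403695]
0.003 [ 0.8 -0.4 -3.2]
0.0015 [-0.1 -0.1 -3.6]
0 [-0.2  1.4 -0.5]
54.1
```

```bash
python3 - <<'E'
from plan import *
M=np.array([MAT[0],MAT[1],.115]); N_=N()
manip.open_jaws()
manip.move_linear(tcp(M+N_*.1),speed=.15)
manip.move_linear(tcp(M+N_*.3),speed=.25)
manip.dwell(.3)
im=camera("top"); cv2.imwrite("pics/t6.png",cv2.resize(im[80:240,110:410,::-1],(800,427)))
print([(np.round(d["position"],3).tolist(),round(d["score"],2)) for d in spotter.look_for("fig_jar","top")[:3]])
h=cv2.cvtColor(im,cv2.COLOR_RGB2HSV); m=cv2.inRange(h,(50,80,30),(90,255,255))
n,l,s,c=cv2.connectedComponentsWithStats(m)
for i in range(1,n):
    if s[i,4]>20: print(s[i],c[i],plane([c[i]],.203,t)[0])
print(MAT,status.get_t())
E
```

```text
[([0.328, 0.455, 0.086], 0.91), ([0.562, -0.073, 0.205], 0.82), ([0.57, 0.236, 0.089], 0.8)]
[356 102  18  18 244] [364.57786885 110.35655738] [ 0.75201971 -0.36934367  0.203     ]
[137 138  19  18 237] [146.76793249 147.23628692] [0.64461484 0.36350483 0.203     ]
[272 158  17  18 187] [280.39572193 166.16042781] [ 0.56732343 -0.07683625  0.203     ]
[314 243  30  29 201] [326.82587065 257.68159204] [ 0.26759331 -0.21451186  0.203     ]
[303 254  10  14  32] [307.25   260.4375] [ 0.26106787 -0.15151306  0.203     ]
[347 260  10  19  49] [351.34693878 269.44897959] [ 0.22728795 -0.29197756  0.203     ]
[292 275  11  13  31] [298.09677419 282.06451613] [ 0.19396925 -0.1199478   0.203     ]
[341 280   9   8  25] [345.72 283.56] [ 0.18342142 -0.27186568  0.203     ]
[291 288  27  22 147] [305.87755102 298.8707483 ] [ 0.14032674 -0.14281328  0.203     ]
[ 224  304   91   80 4128] [273.0685562  351.19912791] [-0.02057367 -0.03453257  0.203     ]
[191 345  35  39 402] [209.09701493 368.19402985] [-0.07025042  0.16804824  0.203     ]
[ 0.566426  -0.0775608  0.115    ] 56.8917
```

View pics/t6.png

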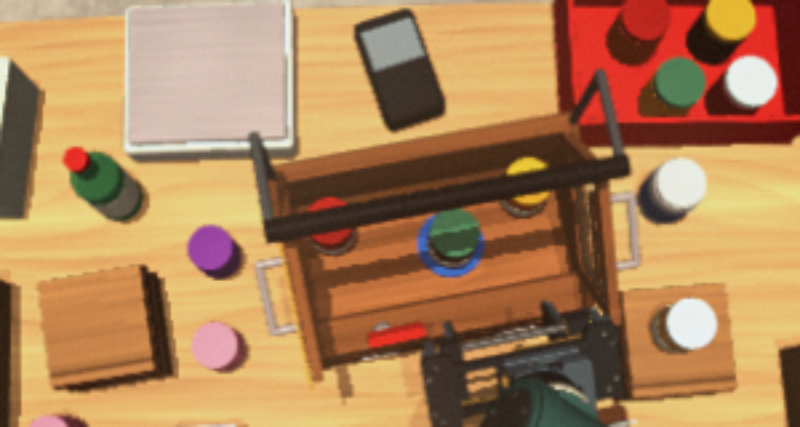

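The fig jar stands upright within about 1 mm of the mat's centre, with its green lid at (455,233) in the crop. Both leaves are upright, the button is aside, and the other items look unmoved.

```bash
python3 -c "
from workcell import *
print(order.finish_job(),status.get_t())"
```

```text
the job is handed in; nothing more can be done
the job is handed in; nothing more can be done
```

I handed in the job at about 57 s of the 72 s limit: button turned aside, left leaf opened upright and then the right one, and the fig jam jar set down upright in the middle of the blue mat, with the other items looking unmoved in the last picture.

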